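# Snap the honing steel into its clip holder

### The job

Put the honing steel away: take it off its wooden rest and press its shaft down into the blue holder until both pairs of spring fingers have snapped around it and it lies fully home. Its red handle must be over the holder's orange block and its yellow band midway between the two clips; press it in with the gripper, do not drop it in, then let go and leave the other things on the bench where they are.

Things in the scene. Friction and masses are not known exactly. Their poses are not given: they have to be found in the camera images.
- honing_steel: Loose honing steel, 0.20 kg (+-20%): steel shaft of 14 mm diameter, x = -72 to +140 mm; dark guard disc, 32 mm diameter, 6 mm thick, at x = -75 mm; red handle, 26 mm diameter, to x = -182 mm. Origin: on the axis at the balance point, the middle of a 26 mm yellow band. x runs along the shaft to the tip; may be rolled about x. Starts level on the rest, axis 45 mm above the table.
- handle_end (a point): The free end of the honing steel's red handle, on its axis, 182 mm from the band's middle.
- tip_end (a point): The free end of the honing steel's shaft, on its axis, 140 mm from the band's middle.
- rest: Fixed wooden rest: base 150 x 60 x 12 mm (x, y, z) with two V-notched posts, each 12 mm thick along x, at x = +52 and -52 mm; their V arms reach 38 mm across y and 50 mm high; only the base lies between them. Origin: middle of the underside, on the table. The steel starts along its x axis, tip to +x, band within 8 mm of the middle.
- holder: Fixed blue holder, base x = -155 to +65 mm, 70 mm wide, 12 mm thick. Its x axis is the line of the stored steel, handle towards -x over the orange block. Two spring clips, 84 mm apart, with only the base between them. Pressing the shaft home takes about 10 N in all for both clips. Origin: under the point midway between the clips, on the table.
- seat (a point): Point on the holder midway between the two clips, 45 mm above the table: where the middle of the yellow band lies when the steel is fully home. Axes as the holder's: x from handle end to tip end, z up.
- handle_clip (a point): Shaft axis when home, in the clip nearer the orange block. A clip is two sprung aluminium fingers, 12 mm wide along x, left (+y) and right (-y), beside a steel V seat that carries the shaft's underside 38 mm above the table. Their lips are 9 mm apart at 51 mm height; above them the fingers flare to a mouth about 27 mm wide at 65 mm height. The pushed shaft spreads them and they close over it.
- tip_clip (a point): The same point in the other, equal clip, at the tip end.
- orange_block (a point): Middle of the top of the holder's orange block, 29 mm above the table, 30 x 40 mm (x, y); the stored handle passes 3 mm above it.
- clip_handle_left (a joint): Spring finger of the clip nearer the orange block, left (+y) side: opening angle in rad, 0 closed; 0.08 or a little more as the shaft passes the lips, near 0 again with the shaft home.
- clip_handle_right (a joint): The same clip's right (-y) finger.
- clip_tip_left (a joint): Left (+y) finger of the clip at the tip end; values as above.
- clip_tip_right (a joint): Right (-y) finger of the clip at the tip end.
- whetstone: Loose two-layer sharpening stone, grey under brick red, 50 x 160 x 26 mm, 0.4 kg, beyond the work. Origin at the middle of its underside. To be left alone.
- oil_bottle: Loose amber bottle, 44 mm diameter, 110 mm tall, standing, at the right. Origin at the middle of its underside. To be left alone.
- folded_knife: Loose folded pocket knife, wood with brass ends, 110 x 24 x 14 mm, far left. Origin at the middle of its underside. To be left alone.
- bench_brush: Loose bench brush lying at the left, handle to its -x. To be left alone.
There are look-alikes about, which are no part of the job. Of the things shaped like the holder, the blue one is meant.

How it is judged:
By the outcome, as a careful person would: the job done as asked, in the order asked, and still so for the second after the job is handed in, with the robot touching nothing.
It also fails if it takes over 38 s, if anything falls off the work surface, if the arm or the gripper's body presses on something with over 40 N, if the wrist force passes 120 N, or if a joint passes its speed limit or range.

### The arm

A 7-joint arm with a two-finger parallel gripper is mounted at the origin on the work surface. World frame = base frame: x ahead of the robot, y to its left, z up, the work surface at z = 0. Lengths are in mm, angles in rad, forces in N, time in s.
With the tool pointing down it reaches from about 400 to 875 mm from the base axis. Payload 4.4 kg.
Tool frame: the origin (TCP) lies midway between the tips of the shut fingers; the grasp point (between the pads) lies 19 mm behind it; z points along the fingers, y is the line along which they close (so a half turn about z gives the same grasp; the last joint's range is limited). The gripper opens to 85 mm and grips with 20 to 120 N. Pads are 22 mm wide; open, the fingers measure 114 mm over their backs; the gripper's body (76 mm by 85 mm) begins 54 mm behind the grasp point. The pads swing forward as they close: fully open they stand 13 mm farther back than shut.
Start: joints at [-1.415, 0.628, 0.038, 1.517, -0.027, 0.996, -0.02], TCP at [142.965, 634.097, 231.313] pointing down, gripper open.
Joint ranges: [-3.06, 3.06], [-0.37, 2.12], [-1.25, 1.32], [0.18, 2.47], [-1.1, 4.24], [0.23, 1.98], [-2.94, 2.94]. Speed limits (rad/s): [2.57, 2.57, 3.14, 3.14, 3.14, 3.14, 3.14].

### API

Orientations are given as [roll, pitch, yaw] about the fixed x, y, z axes, in that order (R = Rz(yaw) Ry(pitch) Rx(roll)).
In Python, from cell import ctrl gives the robot as it stands.
- The arm moves only by the shell command python3 -m handwheel 'ROWS'. ROWS is JSON, a list of rows, each a list of 3 entries, a list of its own where there are three numbers: the turn, a rotation vector about the tool's x, y, z in degrees, then the shift along the tool's x, y, z in m, then the closure, from 0 (fully open) to 1 (shut). A call has 1 to 5 rows; each row shifts and turns the commanded pose from where the row before left it, along the tool's axes as they then stand; what a row does not reach is not made up. A row lasts 1/12 s, in which the tool goes at most 41.7 mm and 7.16 degrees, less where a joint would pass 70% of its speed; a pose out of reach is approached as far as the arm can. A call is refused whole if a number of a shift passes 0.0417 or a number of a turn 7.16, either way. A call with a gripper value outside its range is refused whole. The fingers move at their own pace and stop on an object; the grip force is fixed at half the most. Time passes only in rows, so rows that do not move let the fingers close. It gives the time, the measured TCP pose, the force, the opening and the grip force at its end, in the units of the state.
- ctrl.read_state(): the state, without advancing time (a new reading comes with each control period).
- ctrl.get_image(name): name is "side" or "top" or "wrist"; returns a dict with "pixels" (420x560x3 uint8, red, green, blue), "fx", "fy", "cx", "cy" (pixels), "k1" (the pictures are not rectified: a ray, as slopes to the right and down, at radius r is drawn at 1 + k1 r^2 times it, then the intrinsics apply), "pose" (4x4, takes a point from camera to world coordinates); the wrist camera has in their place "T_tool_cam" (4x4, takes a point from camera to tool coordinates, whose origin is the TCP and whose axes are the flange's). Camera axes: x right, y up, looking along -z (the intrinsics and any distortion apply to the point x, -y, -z); pixel columns grow to the right and rows downward; lengths in mm; the calibration is good to about 2 mm. A picture is of the moment at which its call begins: read the wrist's pose just before it. There is no depth.
- ctrl.finish_job(): hands the job in; it is judged then, once.
The state is a dict: "clock": time; "qpos": joint angles; "qd": joint speeds; "tau": joint torques, N m; "eef_pos": TCP position; "tool_rot": TCP orientation; "force": force on the tool from outside, world axes, zero at the start; "torque": the same for the moment, N m; "width": finger opening in mm; "gripper_force": force on a finger pad.
Only numpy, scipy, OpenCV 4.12 (cv2) and the standard library are available. Lean on these libraries where they do the work, as an engineer would, in place of code of your own. Each camera call takes 0.05 s, during which the arm holds its last target. There are 200 camera calls.

## Working session

There is one attempt and no reset: what is moved stays moved. The work goes in short steps, Python scripts to look and compute and a shell command to move; the robot and the scene stay as the last step left them, time stands still between calls to the robot, and variables do not carry over. Pictures are saved under pics/ and viewed, at most 10 in all, crops included, and the job is handed in when it is done.

```bash
mkdir -p pics; cat > h.py <<'E'
import numpy as np, cv2
from cell import ctrl
from scipy.spatial.transform import Rotation as R
def grab(n):
    s=ctrl.read_state(); im=ctrl.get_image(n)
    if 'pose' in im: P=np.array(im['pose'])
    else:
        T=np.eye(4);T[:3,:3]=R.from_euler('xyz',s['tool_rot']).as_matrix();T[:3,3]=s['eef_pos'];P=T@np.array(im['T_tool_cam'])
    im['P']=P; return im
def save(im,f): cv2.imwrite(f,np.ascontiguousarray(im['pixels'][:,:,::-1]))
def ray(im,uv):
    K=np.array([[im['fx'],0,im['cx']],[0,im['fy'],im['cy']],[0,0,1.]])
    p=cv2.undistortPoints(np.array(uv,float).reshape(-1,1,2),K,np.array([im['k1'],0,0,0.])).reshape(-1,2)
    d=np.c_[p[:,0],-p[:,1],-np.ones(len(p))]@im['P'][:3,:3].T
    return im['P'][:3,3],d
def plane(im,uv,z):
    o,d=ray(im,uv); return o+d*((z-o[2])/d[:,2])[:,None]
E
python3 - <<'E'
from h import *
for n in('top','side'):
    im=grab(n);save(im,f'pics/{n}0.png');np.save(n+'0.npy',im,allow_pickle=True);print(n,im['P'].round(2).tolist(),im['fx'],im['k1'])
s=ctrl.read_state();print(s)
E
```

```text
top [[0.02, 0.98, -0.19, 266.72], [-1.0, 0.02, 0.01, 60.06], [0.02, 0.19, 0.98, 1638.53], [0.0, 0.0, 0.0, 1.0]] 532.9727531764601 -0.03660263987877106
side [[-1.0, 0.02, -0.08, 453.99], [-0.08, -0.49, 0.87, 1074.63], [-0.03, 0.87, 0.49, 669.06], [0.0, 0.0, 0.0, 1.0]] 481.807333752989 -0.052194147485493406
{'clock': 0.1, 'qpos': array([-1.41480147,  0.62927528,  0.03845777,  1.5182134 , -0.0270191 ,
        0.99628218, -0.01998493]), 'qd': array([-0.00174755, -0.00260133,  0.00012956, -0.00242717, -0.00164308,
       -0.00147298,  0.00099202]), 'tau': array([ 2.85441347e-03, -5.64540982e+01,  1.23042226e+00, -1.93978429e+01,
        1.12351414e-02,  5.30823876e-03,  5.47923818e-06]), 'eef_pos': array([142.84263088, 633.57123275, 230.4847    ]), 'tool_rot': array([-3.13993262e+00,  8.05601067e-06,  2.91979319e+00]), 'force': array([ 0.37147537, -0.22452496, -0.46184663]), 'torque': array([-0.0175188 , -0.02470776,  0.01616414]), 'gripper_force': 0.0, 'width': 85.34455491965093}
```

View pics/top0.png

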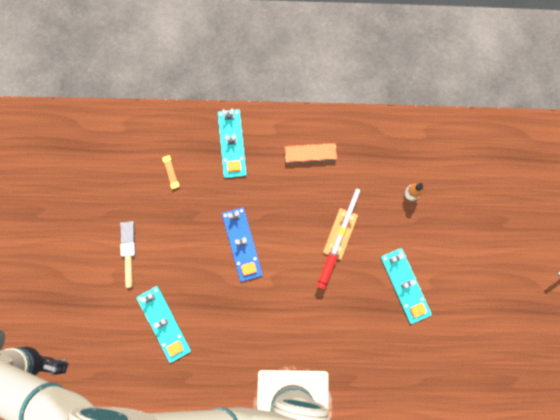

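View pics/side0.png

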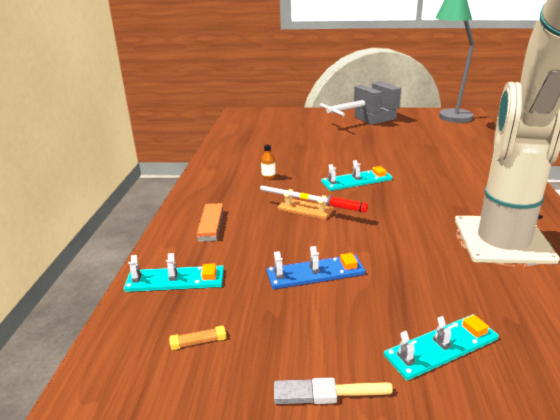

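The top view shows four holder-shaped things: cyan at (232,143), (163,323) and (406,285), and blue at (242,244). Only (242,244) is blue, so that is the one meant. The steel is at (340,238), with its red handle at the bottom (328,270) and its tip at (357,191).

```bash
python3 - <<'E'
from h import *
im=np.load('top0.npy',allow_pickle=True).item();px=im['pixels']
hsv=cv2.cvtColor(px,cv2.COLOR_RGB2HSV)
def mask(lo,hi,box):
    m=cv2.inRange(hsv,lo,hi);k=np.zeros_like(m);x0,y0,x1,y1=box;k[y0:y1,x0:x1]=m[y0:y1,x0:x1];v,u=np.nonzero(k);return np.c_[u,v].astype(float)
b=mask((105,150,80),(125,255,255),(210,195,275,295))
r=cv2.minAreaRect(b.astype(np.float32));c=cv2.boxPoints(r)
print('blue rect',plane(im,c,12).round(1)[:,:2].tolist(),len(b))
o=mask((15,150,150),(30,255,255),(225,255,265,285));print('orange',o.mean(0),plane(im,[o.mean(0)],29).round(1),len(o))
red=mask((0,220,120),(4,255,255),(310,245,345,295));print('red',len(red),red.mean(0),plane(im,[red.mean(0)],45).round(1))
rp=plane(im,red,45)[:,:2]
st=mask((0,0,150),(180,70,255),(325,180,365,240));print('steel',len(st),st.mean(0))
sp=plane(im,st,45)[:,:2]
ye=mask((22,150,150),(32,255,255),(325,210,360,250));print('yel',len(ye),ye.mean(0),plane(im,[ye.mean(0)],45).round(1))
a=np.r_[rp,sp];vx,vy,x,y=cv2.fitLine(a.astype(np.float32),cv2.DIST_HUBER,0,.01,.01).ravel()
t=(a-[x,y])@[vx,vy];print('axis',vx,vy,np.degrees(np.arctan2(vy,vx)),'ends',[x,y]+np.outer([t.min(),t.max()],[vx,vy]),np.ptp(t))
cr=cv2.resize(px[180:300,200:380],(800,533),interpolation=cv2.INTER_CUBIC);cv2.imwrite('pics/crop1.png',cr[:,:,::-1])
E
```

```text
blue rect [[553.5, 220.8], [571.9, 162.0], [381.9, 102.8], [364.4, 160.5]] 652
orange [249.5 272. ] [[388.4 135.5  29. ]] 4
red 0 [nan nan] [[nan nan nan]]<stdin>:10: RuntimeWarning: Mean of empty slice.
  ret = um.true_divide(
Traceback (most recent call last):
  File "h.py", line 17, in plane
    o,d=ray(im,uv); return o+d*((z-o[2])/d[:,2])[:,None]
        ~~~^^^^^^^
  File "h.py", line 13, in ray
    p=cv2.undistortPoints(np.array(uv,float).reshape(-1,1,2),K,np.array([im['k1'],0,0,0.])).reshape(-1,2)
      ~~~~~~~~~~~~~~~~~~~^^^^^^^^^^^^^^^^^^^^^^^^^^^^^^^^^^^^^^^^^^^^^^^^^^^^^^^^^^^^^^^^^^
cv2.error: OpenCV(4.12.0) /io/opencv/modules/calib3d/src/undistort.dispatch.cpp:347: error: (-215:Assertion failed) CV_IS_MAT(_src) && CV_IS_MAT(_dst) && (_src->rows == 1 || _src->cols == 1) && (_dst->rows == 1 || _dst->cols == 1) && _src->cols + _src->rows - 1 == _dst->rows + _dst->cols - 1 && (CV_MAT_TYPE(_src->type) == CV_32FC2 || CV_MAT_TYPE(_src->type) == CV_64FC2) && (CV_MAT_TYPE(_dst->type) == CV_32FC2 || CV_MAT_TYPE(_dst->type) == CV_64FC2) in function 'cvUndistortPointsInternal'
```

```bash
python3 - <<'E'
from h import *
im=np.load('top0.npy',allow_pickle=True).item();px=im['pixels']
hsv=cv2.cvtColor(px,cv2.COLOR_RGB2HSV)
for u,v in [(328,268),(325,280),(345,225),(351,210),(342,231),(344,229),(249,268),(338,220),(300,250)]: print(u,v,hsv[v,u])
cr=cv2.resize(px[180:300,200:380],(800,533),interpolation=cv2.INTER_CUBIC);cv2.imwrite('pics/crop1.png',cr[:,:,::-1])
E
```

```text
328 268 [  1 173 255]
325 280 [  1 183 255]
345 225 [  0   2 253]
351 210 [ 10   3 252]
342 231 [ 30 133 255]
344 229 [ 30 147 255]
249 268 [ 28 146 255]
338 220 [ 22 110 255]
300 250 [ 10 152 215]
```

View pics/crop1.png

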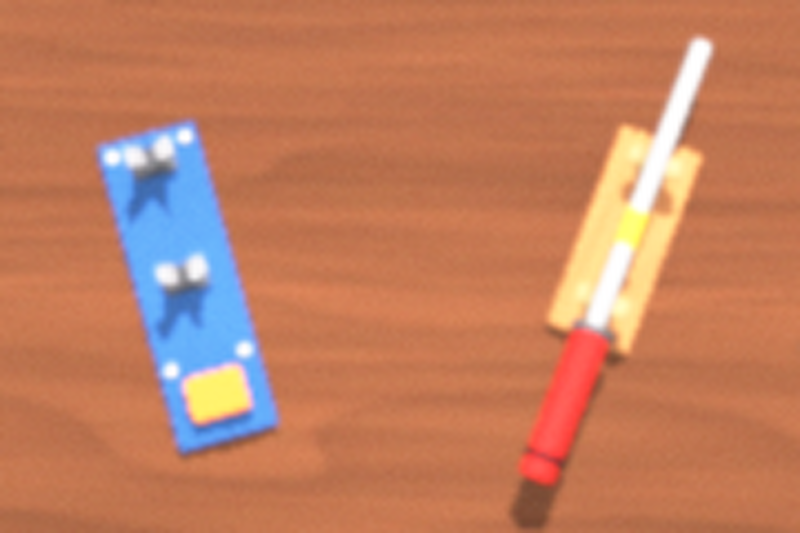

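The crop confirms it: the blue holder is at crop (185,285), with its orange block at (217,393) towards the robot and its clips at (180,272) and (150,157). The steel has its yellow band at (633,227), red handle down-left, tip up.

```bash
python3 - <<'E'
from h import *
im=np.load('top0.npy',allow_pickle=True).item();px=im['pixels']
hsv=cv2.cvtColor(px,cv2.COLOR_RGB2HSV)
def mask(lo,hi,box):
    m=cv2.inRange(hsv,lo,hi);k=np.zeros_like(m);x0,y0,x1,y1=box;k[y0:y1,x0:x1]=m[y0:y1,x0:x1];v,u=np.nonzero(k);return np.c_[u,v].astype(float)
b=mask((100,80,60),(130,255,255),(210,195,275,295))
c=cv2.boxPoints(cv2.minAreaRect(b.astype(np.float32)))
C=plane(im,c,12)[:,:2];print('blue',C.round(1).tolist(),np.linalg.norm(np.diff(C,axis=0),axis=1).round())
o=mask((18,100,150),(32,255,255),(230,255,262,285));O=plane(im,[o.mean(0)],29)[0,:2];print('orange',o.mean(0),O.round(1),len(o))
i=np.argsort(C[:,0]);near=C[i[:2]].mean(0);far=C[i[2:]].mean(0);d=(far-near)/np.linalg.norm(far-near)
print('holder yaw',np.degrees(np.arctan2(d[1],d[0])),'seat',far-65*d,'mid-based',(near+far)/2+45*d,'orange x',(O-(near+far)/2-45*d)@d)
red=mask((0,140,120),(4,255,255),(305,240,345,300))
st=mask((0,0,200),(180,40,255),(325,180,365,262))
ye=mask((26,120,150),(34,255,255),(330,220,352,242));Y=plane(im,[ye.mean(0)],47)[0,:2]
a=plane(im,np.r_[red,st],45)[:,:2]
vx,vy,x,y=cv2.fitLine(a.astype(np.float32),cv2.DIST_HUBER,0,.01,.01).ravel()
t=(a-[x,y])@[vx,vy];print(len(red),len(st),len(ye),'yaw',np.degrees(np.arctan2(vy,vx)),'ends',([x,y]+np.outer([t.min(),t.max()],[vx,vy])).round(1).tolist(),np.ptp(t),'Y',Y.round(1))
e=[x,y]+np.outer([t.min(),t.max()],[vx,vy]);f=e[np.argmin(e[:,0])];n=e[np.argmax(e[:,0])]
print('origin from ends',(f+(n-f)*182/322).round(1))
wc=ctrl.read_state();print(wc['eef_pos'],np.degrees(wc['tool_rot']))
E
```

```text
blue [[569.7, 230.5], [591.0, 162.7], [380.6, 97.1], [360.4, 163.6]] [ 71. 220.  69.]
orange [248.21818182 268.45454545] [398.9 139.7] 110
holder yaw 17.5202923171905 seat [518.40701565 177.030554  ] mid-based [518.35666573 177.01465912] orange x -125.10446149610037
320 279 31 yaw -20.631985 ends [[344.1, -75.5], [648.8, -190.3]] 325.5914756521016 Y [ 517.2 -140.2]
origin from ends [ 516.3 -140.4]
[142.84263088 633.57123275 230.4847    ] [-1.79904887e+02  4.61575411e-04  1.67291827e+02]
```

```bash
python3 -m handwheel '[[[0,0,4],[0,0,0],0],[[0,0,3.9],[0,0,0],0],[[0,0,0],[-0.0335,-0.0103,0],0],[[0,0,0],[-0.0335,-0.0103,0],0],[[0,0,0],[-0.0335,-0.0103,0],0]]'
python3 -m handwheel '[[[0,0,0],[-0.0335,-0.0103,0],0],[[0,0,0],[-0.0335,-0.0103,0],0],[[0,0,0],[-0.0335,-0.0103,0],0],[[0,0,0],[-0.0335,-0.0103,0],0],[[0,0,0],[-0.0335,-0.0103,0],0]]'
```

```text
clock: 0.52
eef_pos: [226.3, 568.9, 230.7]
tool_rot: [-3.141, 0.0, 2.784]
force: [0.8, -0.3, -0.0]
width: 85.2
gripper_force: 0.0
clock: 0.93
eef_pos: [365.8, 461.2, 231.0]
tool_rot: [-3.141, -0.0, 2.782]
force: [0.4, 0.4, -0.1]
width: 85.6
gripper_force: 0.0
```

```bash
python3 -m handwheel '[[[0,0,0],[-0.0335,-0.0103,0],0],[[0,0,0],[-0.0335,-0.0103,0],0],[[0,0,0],[-0.018,-0.0306,0],0],[[0,0,0],[-0.018,-0.0306,0],0],[[0,0,0],[-0.018,-0.0306,0],0]]'
python3 -m handwheel '[[[0,0,0],[-0.018,-0.0306,0],0],[[0,0,0],[-0.018,-0.0306,0],0],[[0,0,0],[-0.018,-0.0306,0],0],[[0,0,0],[-0.018,-0.0306,0],0],[[0,0,0],[-0.018,-0.0306,0],0]]'
python3 -m handwheel '[[[0,0,0],[-0.018,-0.0306,0],0],[[0,0,0],[-0.018,-0.0306,0],0],[[0,0,0],[-0.018,-0.0306,0],0],[[0,0,0],[-0.018,-0.0306,0],0],[[0,0,0],[-0.018,-0.0306,0],0]]'
python3 -m handwheel '[[[0,0,0],[-0.018,-0.0306,0],0],[[0,0,0],[-0.018,-0.0306,0],0],[[0,0,0],[-0.018,-0.0306,0],0],[[0,0,0],[0,0,0],0],[[0,0,0],[0,0,0],0]]'
python3 - <<'E'
from h import *
im=grab('wrist');save(im,'pics/w1.png');np.save('w1.npy',im,allow_pickle=True);print(im['T_tool_cam'],ctrl.read_state()['qpos'])
E
```

```text
clock: 1.35
eef_pos: [438.7, 312.9, 230.7]
tool_rot: [-3.141, -0.0, 2.782]
force: [0.3, -0.6, 0.4]
width: 85.2
gripper_force: 0.0
clock: 1.77
eef_pos: [468.6, 138.2, 231.1]
tool_rot: [-3.141, -0.0, 2.782]
force: [0.7, 0.4, -0.3]
width: 85.4
gripper_force: 0.0
clock: 2.18
eef_pos: [499.0, -36.6, 231.1]
tool_rot: [-3.142, -0.001, 2.782]
force: [0.1, 0.2, 0.0]
width: 85.6
gripper_force: 0.0
clock: 2.6
eef_pos: [517.0, -142.6, 230.9]
tool_rot: [-3.141, -0.0, 2.777]
force: [-0.8, 0.8, -0.2]
width: 85.1
gripper_force: 0.0
[[ 1.50176670e-04  9.56870918e-01  2.90513380e-01  7.46715324e+01]
 [ 9.99999031e-01 -5.45706277e-04  1.28047094e-03 -9.94766827e-01]
 [ 1.38378038e-03  2.90512907e-01 -9.56870073e-01 -1.42258062e+02]
 [ 0.00000000e+00  0.00000000e+00  0.00000000e+00  1.00000000e+00]] [ 0.12627014  0.46824404  0.12589523  1.83890614 -0.07653327  0.84028187
  1.49916396]
```

View pics/w1.png

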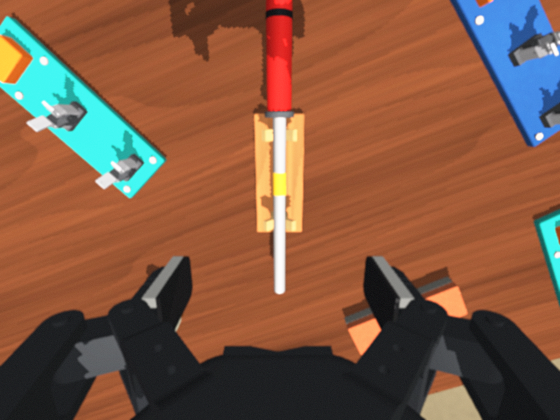

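The wrist view shows the steel running straight down the image, with its band at (280,183), guard at (280,113) and tip at (280,291). It already lines up with the tool's x axis.

```bash
cat > meas.py <<'E'
from h import *
def steel(im,box=(225,0,335,300),z=45):
    px=im['pixels'];hsv=cv2.cvtColor(px,cv2.COLOR_RGB2HSV);x0,y0,x1,y1=box
    def mk(lo,hi):
        m=cv2.inRange(hsv,lo,hi)[y0:y1,x0:x1];v,u=np.nonzero(m);return np.c_[u+x0,v+y0].astype(float)
    ye=mk((24,150,180),(34,255,255));st=mk((0,0,170),(180,40,255))
    Y=plane(im,[np.median(ye,0)],z+5)[0]
    rows=np.unique(st[:,1]);ctr=np.array([[st[st[:,1]==r][:,0].mean(),r] for r in rows if 5<(st[:,1]==r).sum()<20])
    p=plane(im,ctr,z+3)[:,:2];vx,vy,x,y=cv2.fitLine(p.astype(np.float32),cv2.DIST_HUBER,0,.01,.01).ravel()
    if vx<0: vx,vy=-vx,-vy
    return Y,np.degrees(np.arctan2(vy,vx)),np.median(ye,0),len(ye),len(ctr),[x,y],np.median([(st[:,1]==r).sum() for r in rows]),rows.min(),rows.max()
E
python3 - <<'E'
from meas import *
im=np.load('w1.npy',allow_pickle=True).item()
print(steel(im))
E
```

```text
(array([ 515.64789253, -141.82689801,   50.        ]), np.float32(-20.632128), array([279., 184.]), 244, 153, [np.float32(556.4634), np.float32(-156.94223)], np.float64(11.0), np.float64(117.0), np.float64(293.0))
```

```bash
python3 -m handwheel '[[[0,0,0],[0.0013,0.0005,0.033],0],[[0,0,0],[0,0,0.038],0],[[0,0,0],[0,0,0.038],0],[[0,0,0],[0,0,0.038],0],[[0,0,0],[0,0,0.033],0]]'
python3 -m handwheel '[[[0,0,0],[0,0,0.015],0],[[0,0,0],[0,0,0.009],0],[[0,0,0],[0,0,0],0],[[0,0,0],[0,0,0],0],[[0,0,0],[0,0,0],0.5]]'
```

```text
clock: 3.07
eef_pos: [515.9, -136.3, 49.3]
tool_rot: [3.141, -0.001, 2.785]
force: [0.1, -0.2, -0.3]
width: 85.5
gripper_force: 0.0
clock: 3.48
eef_pos: [517.6, -138.6, 28.6]
tool_rot: [3.141, 0.002, 2.783]
force: [-0.4, -0.2, 0.6]
width: 75.6
gripper_force: 0.0
```

```bash
python3 -m handwheel '[[[0,0,0],[0,0,0],0.5],[[0,0,0],[0,0,0],0.5],[[0,0,0],[0,0,0],0.5]]'
```

```text
clock: 3.73
eef_pos: [517.1, -139.1, 28.3]
tool_rot: [3.141, 0.002, 2.782]
force: [0.2, 0.5, 0.4]
width: 42.9
gripper_force: 0.0
```

```bash
python3 -m handwheel '[[[0,0,0],[0,-0.0026,0.002],0.5],[[0,0,0],[0,0,0],0.5],[[0,0,0],[0,0,0],0.6],[[0,0,0],[0,0,0],0.7],[[0,0,0],[0,0,0],0.8]]'
python3 -m handwheel '[[[0,0,0],[0,0,0],1],[[0,0,0],[0,0,0],1],[[0,0,0],[0,0,0],1],[[0,0,0],[0,0,0],1],[[0,0,0],[0,0,0],1]]'
```

```text
clock: 4.15
eef_pos: [515.5, -141.4, 25.2]
tool_rot: [3.142, -0.0, 2.782]
force: [-0.3, 0.3, -0.7]
width: 17.6
gripper_force: 0.0
clock: 4.57
eef_pos: [515.9, -140.5, 25.4]
tool_rot: [3.141, 0.0, 2.783]
force: [1.2, 3.4, 2.0]
width: 12.0
gripper_force: 58.4
```

```bash
python3 -m handwheel '[[[0,0,0],[0,0,-0.008],1],[[0,0,0],[0,0,-0.02],1],[[0,0,0],[0,0,-0.035],1],[[0,0,0],[0,0,-0.035],1],[[0,0,0],[0,0,-0.03],1]]'
python3 -m handwheel '[[[0,0,0],[0.005,0.0149,0],1],[[0,0,0],[0.011,0.0299,0],1],[[0,0,0],[0.011,0.0299,0],1],[[0,0,0],[0.011,0.0299,0],1],[[0,0,0],[0.011,0.0299,0],1]]'
python3 -m handwheel '[[[0,0,0],[0.011,0.0299,0],1],[[0,0,0],[0.011,0.0299,0],1],[[0,0,0],[0.011,0.0299,0],1],[[0,0,0],[0.011,0.0299,0],1],[[0,0,0],[0.011,0.0299,0],1]]'
python3 -m handwheel '[[[0,0,0],[0.006,0.0149,0],1],[[0,0,-4],[0,0,0],1],[[0,0,-6.5],[0,0,0],1],[[0,0,-6.5],[0,0,0],1],[[0,0,-6.5],[0,0,0],1]]'
python3 -m handwheel '[[[0,0,-6.5],[0,0,0],1],[[0,0,-5],[0,0,0],1],[[0,0,-3.1],[0,0,0],1],[[0,0,0],[0,0,0],1],[[0,0,0],[0,0,0],1]]'
python3 -m handwheel '[[[0,0,0],[0,0,0],1],[[0,0,0],[0,0,0],1]]'
python3 - <<'E'
from h import *
im=grab('wrist');save(im,'pics/w2.png');np.save('w2.npy',im,allow_pickle=True)
s=ctrl.read_state();print(s['eef_pos'],np.degrees(s['tool_rot']),s['qpos'])
im=grab('side');np.save('s2.npy',im,allow_pickle=True)
E
```

```text
clock: 4.98
eef_pos: [514.7, -142.8, 155.2]
tool_rot: [-3.14, -0.0, 2.78]
force: [-0.4, -0.4, -2.8]
width: 11.9
gripper_force: 58.5
clock: 5.4
eef_pos: [516.2, 1.6, 153.5]
tool_rot: [-3.14, -0.0, 2.78]
force: [0.6, 0.3, -2.3]
width: 12.2
gripper_force: 58.6
clock: 5.82
eef_pos: [517.7, 161.0, 153.3]
tool_rot: [-3.14, 0.0, 2.781]
force: [0.3, -0.5, -2.1]
width: 12.1
gripper_force: 58.6
clock: 6.23
eef_pos: [517.5, 175.6, 153.2]
tool_rot: [-3.139, -0.001, -3.086]
force: [-0.3, -0.2, -2.1]
width: 12.2
gripper_force: 58.7
clock: 6.65
eef_pos: [517.7, 175.8, 153.2]
tool_rot: [-3.141, -0.001, -2.839]
force: [-0.5, 0.0, -1.3]
width: 11.8
gripper_force: 58.6
clock: 6.82
eef_pos: [517.8, 176.7, 153.3]
tool_rot: [-3.141, -0.0, -2.838]
force: [0.3, 0.3, -2.4]
width: 12.0
gripper_force: 58.6
[517.74571264 176.86152853 153.27189003] [-1.79976961e+02 -1.36076663e-02 -1.62560655e+02] [-0.3540445   0.58497418 -0.04007954  1.8842883   0.03610065  0.6732878
  1.45947164]
```

View pics/w2.png

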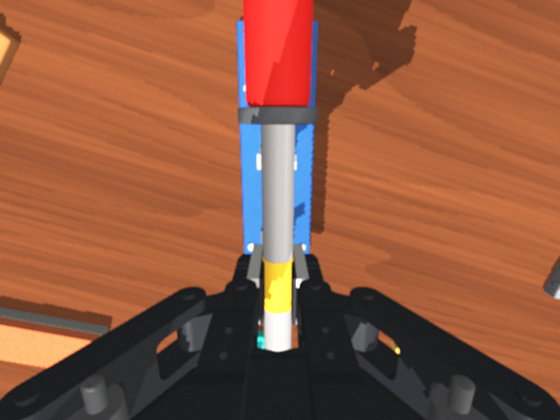

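The wrist view shows the steel held level over the blue holder: guard at (278,116), band from (278,258) to (278,312). The holder's base edges show on both sides, at columns 244 and 312, with its handle end at row 18. Next I compare the steel's line with the holder's.

```bash
cat > m2.py <<'E'
from meas import *
im=np.load('w2.npy',allow_pickle=True).item();px=im['pixels'];hsv=cv2.cvtColor(px,cv2.COLOR_RGB2HSV)
s=ctrl.read_state();T=s['eef_pos'];zt=T[2]+19
u=np.array([np.cos(np.radians(17.5)),np.sin(np.radians(17.5))]);n=np.array([-u[1],u[0]])
f=lambda p:np.c_[(p[:,:2]-T[:2])@u,(p[:,:2]-T[:2])@n].round(1)
def ang(p):
    vx,vy,x,y=cv2.fitLine(p[:,:2].astype(np.float32),cv2.DIST_HUBER,0,.01,.01).ravel();return np.degrees(np.arctan(vy/vx)),((np.array([x,y])-T[:2])@n)
b=cv2.inRange(hsv,(100,120,60),(125,255,255));b[:,:225]=0;b[:,330:]=0
L=[];Rr=[]
for r in list(range(30,95))+list(range(130,240)):
    c=np.nonzero(b[r])[0]
    if len(c)>3:
        if c.min()<258:L.append([c.min()-.5,r])
        if c.max()>298:Rr.append([c.max()+.5,r])
print('L',len(L),ang(plane(im,L,12)),'R',len(Rr),ang(plane(im,Rr,12)))
v=np.nonzero(b[:,240:245].any(1))[0];v2=np.nonzero(b[:,246:258].any(1))[0];v3=np.nonzero(b[:,300:310].any(1))[0];print('rows',v.min(),v2.max(),v3.max())
print('ends',f(plane(im,[[241,v.min()],[247,v2.max()+1],[309,v3.max()+1]],12)))
g=cv2.cvtColor(px,cv2.COLOR_RGB2GRAY)
S=[]
for r in range(130,250,4):
    m=cv2.inRange(hsv[r:r+1],(0,0,60),(180,50,255))[0];c=np.nonzero(m[262:297])[0]
    S.append([262+(c.min()+c.max())/2,r])
print('shaft',ang(plane(im,S,zt)),'first/last',S[0],S[-1])
y=cv2.inRange(hsv,(22,150,150),(34,255,255));y[:,:265]=0;y[:,293:]=0;rr=np.nonzero(y.sum(1)>255*8)[0];rr=rr[rr>230]
print('band rows',rr.min(),rr.max(),f(plane(im,[[278,rr.min()-.5],[278,rr.max()+.5]],zt+7)))
print('guard',f(plane(im,[[278,124]],zt+7)),'T',T,np.degrees(s['tool_rot']))
E
python3 m2.py
```

```text
L 175 (np.float32(17.304836), np.float64(-36.158999593756505)) R 175 (np.float32(17.34357), np.float64(32.64375616872695))
rows 20 254 254
ends [[-153.5  -31.7]
 [  65.8  -33.4]
 [  65.8   32.4]]
shaft (np.float32(17.227612), np.float64(-0.43919443670397884)) first/last [np.float64(278.0), 130] [np.float64(279.0), 246]
band rows 264 311 [[-13.2  -0.4]
 [ 11.5  -0.4]]
guard [[-72.3  -0.4]] T [517.73241213 176.9853596  153.28399918] [-1.79982526e+02 -1.04704654e-02 -1.62543531e+02]
```

```bash
python3 -m handwheel '[[[0,0,0],[-0.0013,-0.001,0.015],1],[[0,0,0],[0,0,0.025],1],[[0,0,0],[0,0,0.025],1],[[0,0,0],[0,0,0.013],1],[[0,0,0],[0,0,0],1]]'
python3 -m handwheel '[[[0,0,0],[0,0,0],1],[[0,0,0],[0,0,0],1]]'
python3 - <<'E'
from h import *
im=grab('wrist');save(im,'pics/w3.png');np.save('w3.npy',im,allow_pickle=True)
E
```

```text
clock: 7.33
eef_pos: [517.2, 175.8, 72.5]
tool_rot: [-3.141, -0.006, -2.836]
force: [0.1, 0.2, -2.8]
width: 12.1
gripper_force: 58.6
clock: 7.5
eef_pos: [520.1, 176.9, 76.1]
tool_rot: [3.142, 0.002, -2.836]
force: [-0.7, 0.1, -2.4]
width: 12.4
gripper_force: 58.6
```

View pics/w3.png

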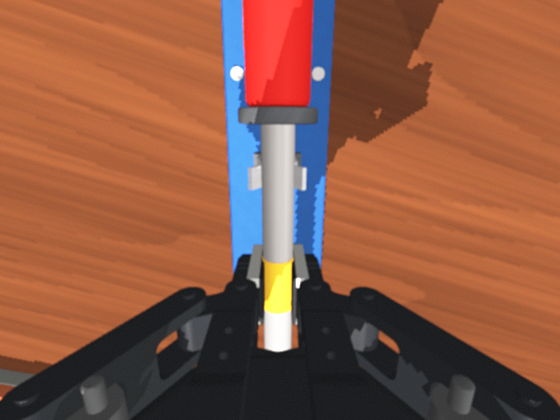

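The wrist view shows the handle clip's flared fingers symmetric about the shaft: fingers at columns 249 to 306, shaft at column 278. The screws at (236,73) and (318,73) agree. A quick numeric check along the axis comes next.

```bash
sed -e "s/w2.npy/w3.npy/" -e "s/range(130,240)/range(195,240)/;s/range(30,95)/range(5,60)/" m2.py > m3.py; cat >> m3.py <<'E'
print('screws',f(plane(im,[[236,73],[318,73]],13)),'clip finger',f(plane(im,[[249,189],[306,189],[249,160],[306,160]],65)))
E
python3 m3.py
```

```text
L 100 (np.float32(16.602552), np.float64(-34.307362321055)) R 100 (np.float32(18.15753), np.float64(32.53810293714231))
rows 0 254 254
ends [[-142.7  -22.6]
 [  27.5  -24. ]
 [  27.4   23.9]]
shaft (np.float32(17.069744), np.float64(-0.21250410685785037)) first/last [np.float64(278.0), 130] [np.float64(279.0), 246]
band rows 264 311 [[-13.6  -0.1]
 [ 11.1  -0.1]]
guard [[-72.6  -0.1]] T [520.32139129 176.92192494  76.44325667] [ 1.79996457e+02  1.30700772e-01 -1.62513085e+02]
screws [[-101.9  -27.1]
 [-101.9   25.6]] clip finger [[-38.  -15.7]
 [-38.   14.9]
 [-53.5 -15.2]
 [-53.5  14.5]]
```

```bash
python3 -m handwheel '[[[0,0,0],[0.0008,-0.0005,0.008],1],[[0,0,0],[0,0,0.008],1],[[0,0,0],[0,0,0.006],1],[[0,0,0],[0,0,0.004],1],[[0,0,0],[0,0,0],1]]'
python3 -m handwheel '[[[0,0,0],[0,0,0.004],1],[[0,0,0],[0,0,0.003],1],[[0,0,0],[0,0,0.003],1],[[0,0,0],[0,0,0],1]]'
python3 - <<'E'
from h import *
s=ctrl.read_state();print(s['eef_pos'],np.degrees(s['tool_rot']),s['force'],s['torque'])
E
```

```text
clock: 7.97
eef_pos: [517.9, 175.6, 48.1]
tool_rot: [-3.142, -0.002, -2.836]
force: [0.8, -1.0, -1.5]
width: 12.0
gripper_force: 58.6
clock: 8.3
eef_pos: [518.7, 175.8, 38.9]
tool_rot: [3.142, -0.0, -2.837]
force: [0.1, 0.0, -2.4]
width: 12.0
gripper_force: 58.7
[518.74432279 175.84464912  38.90198035] [ 1.79997217e+02 -7.28189188e-03 -1.62521623e+02] [ 0.07772219  0.0120405  -2.37190269] [ 0.03030745  0.01936635 -0.04843372]
```

```bash
python3 -m handwheel '[[[0,0,0],[0,0,0.002],1],[[0,0,0],[0,0,0.002],1],[[0,0,0],[0,0,0.002],1],[[0,0,0],[0,0,0],1]]'
python3 -m handwheel '[[[0,0,0],[0,0,0.002],1],[[0,0,0],[0,0,0.002],1],[[0,0,0],[0,0,0],1]]'
python3 -m handwheel '[[[0,0,0],[0,0,0.002],1],[[0,0,0],[0,0,0.0015],1],[[0,0,0],[0,0,0],1],[[0,0,0],[0,0,0],1]]'
```

```text
clock: 8.63
eef_pos: [520.0, 176.3, 34.5]
tool_rot: [3.141, 0.003, -2.836]
force: [-0.7, 0.1, 5.4]
width: 11.9
gripper_force: 59.6
clock: 8.88
eef_pos: [520.4, 176.4, 30.3]
tool_rot: [3.141, 0.004, -2.836]
force: [0.4, 0.2, 3.1]
width: 12.0
gripper_force: 59.3
clock: 9.22
eef_pos: [519.1, 176.0, 25.5]
tool_rot: [3.141, 0.001, -2.836]
force: [2.0, 1.1, -2.2]
width: 12.4
gripper_force: 58.7
```

```bash
python3 -m handwheel '[[[0,0,0],[0,0,0.001],1],[[0,0,0],[0,0,0.001],1],[[0,0,0],[0,0,0],1]]'
python3 -m handwheel '[[[0,0,0],[0,0,0.001],1],[[0,0,0],[0,0,0],1]]'
python3 - <<'E'
from h import *
for n in('wrist','side'):
    im=grab(n);np.save(n+'4.npy',im,allow_pickle=True)
w=np.load('wrist4.npy',allow_pickle=True).item()['pixels'][60:360,200:360];s=im['pixels'][210:310,240:400]
o=np.hstack([cv2.resize(w,(300,562)),cv2.resize(s,(500,312),interpolation=2)[:312]] if 0 else [cv2.resize(w,(300,500)),cv2.resize(s,(500,500*100//160)).repeat(1,0).__class__((0,)) if 0 else cv2.copyMakeBorder(cv2.resize(s,(490,306),interpolation=2),0,194,10,0,cv2.BORDER_CONSTANT)])
cv2.imwrite('pics/c4.png',o[:,:,::-1])
E
```

```text
clock: 9.47
eef_pos: [519.2, 176.0, 25.3]
tool_rot: [3.142, 0.001, -2.836]
force: [-1.1, -0.6, 14.7]
width: 11.9
gripper_force: 60.6
clock: 9.63
eef_pos: [519.2, 176.0, 25.2]
tool_rot: [-3.142, 0.001, -2.836]
force: [-2.7, -0.4, 22.8]
width: 12.0
gripper_force: 61.5
```

View pics/c4.png

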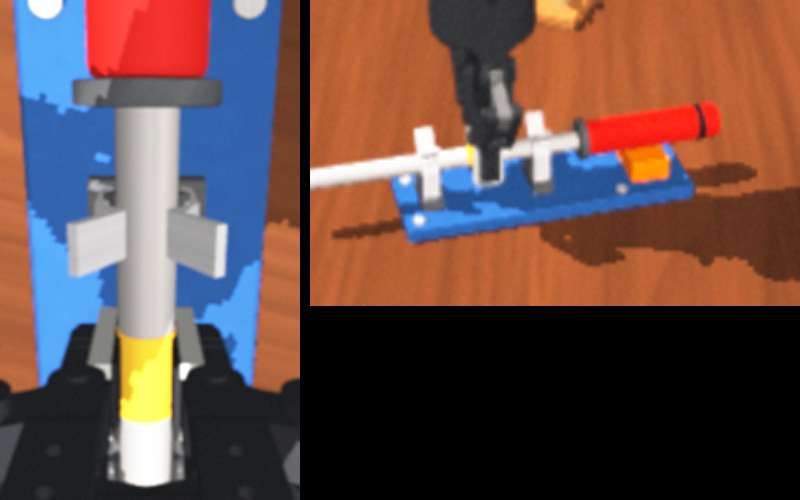

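Both views show the shaft down between the clip fingers, with the handle over the orange block at crop (645,160). It stopped firmly at 25 mm TCP height, which puts the axis at about 45 mm. I ease off, let go, lift, and measure the band.

```bash
python3 -m handwheel '[[[0,0,0],[0,0,-0.002],1],[[0,0,0],[0,0,0],0.8],[[0,0,0],[0,0,0],0.5],[[0,0,0],[0,0,0],0.3],[[0,0,0],[0,0,0],0]]'
python3 -m handwheel '[[[0,0,0],[0,0,0],0],[[0,0,0],[0,0,0],0],[[0,0,0],[0,0,0],0],[[0,0,0],[0,0,0],0],[[0,0,0],[0,0,-0.01],0]]'
python3 -m handwheel '[[[0,0,0],[0,0,-0.02],0],[[0,0,0],[0,0,-0.035],0],[[0,0,0],[0,0,-0.035],0],[[0,0,0],[0,0,-0.035],0],[[0,0,0],[0,0,-0.03],0]]'
python3 -m handwheel '[[[0,0,0],[0.035,0,0],0],[[0,0,0],[0.035,0,0],0],[[0,0,0],[0,0,0],0],[[0,0,0],[0,0,0],0],[[0,0,0],[0,0,0],0]]'
python3 - <<'E'
from h import *
for n in('wrist','side','top'):
    im=grab(n);np.save(n+'5.npy',im,allow_pickle=True)
w=np.load('wrist5.npy',allow_pickle=True).item()['pixels'];s=np.load('side5.npy',allow_pickle=True).item()['pixels'][220:300,240:400]
o=np.vstack([w[:,:],cv2.copyMakeBorder(cv2.resize(s,(320,160),interpolation=2),0,0,0,240,cv2.BORDER_CONSTANT)])
cv2.imwrite('pics/c5.png',o[:,:,::-1])
E
```

```text
clock: 10.15
eef_pos: [518.1, 175.6, 24.4]
tool_rot: [-3.142, -0.001, -2.836]
force: [-0.3, -1.2, -0.5]
width: 52.5
gripper_force: 0.0
clock: 10.57
eef_pos: [517.5, 175.4, 33.7]
tool_rot: [-3.141, -0.003, -2.836]
force: [-0.5, -0.7, 0.4]
width: 85.5
gripper_force: 0.0
clock: 10.98
eef_pos: [518.9, 175.9, 192.9]
tool_rot: [3.141, 0.002, -2.836]
force: [-0.2, -0.0, -0.5]
width: 85.8
gripper_force: 0.0
clock: 11.4
eef_pos: [452.8, 155.1, 190.7]
tool_rot: [3.141, 0.002, -2.836]
force: [0.8, 0.4, 0.1]
width: 85.2
gripper_force: 0.0
```

View pics/c5.png

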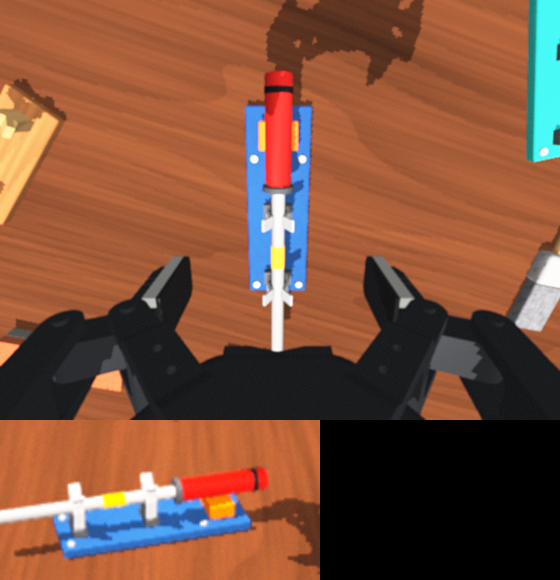

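The steel lies in both clips, with the band at (278,257) between the clip fingers at rows 222 and 297. I check where the band sits along the axis, and its height from two views.

```bash
python3 - <<'E'
from h import *
w=np.load('wrist5.npy',allow_pickle=True).item();s=np.load('side5.npy',allow_pickle=True).item()
u=np.array([np.cos(np.radians(17.4)),np.sin(np.radians(17.4))]);n=np.array([-u[1],u[0]]);O=np.array([518.4,177.])
def pts(im,lo,hi,box):
    x0,y0,x1,y1=box;m=cv2.inRange(cv2.cvtColor(im['pixels'],cv2.COLOR_RGB2HSV),lo,hi)[y0:y1,x0:x1];v,c=np.nonzero(m);return np.c_[c+x0,v+y0].astype(float)
f=lambda p:np.c_[(p[:,:2]-O)@u,(p[:,:2]-O)@n,p[:,2]].round(1)
B=pts(w,(100,120,60),(125,255,255),(235,80,325,300));c=cv2.boxPoints(cv2.minAreaRect(B.astype(np.float32)));print('base',f(plane(w,c,12)).tolist())
y=pts(w,(22,150,150),(34,255,255),(268,235,288,285));t,b=y[:,1].min()-.5,y[:,1].max()+.5
print('band rows',t,b,f(plane(w,[[278,t],[278,b]],52)).tolist(),'clip tops',f(plane(w,[[278,231],[278,306]],65)).tolist())
ys=pts(s,(22,150,150),(34,255,255),(285,245,312,275));print(ys.mean(0),len(ys),f(plane(s,[ys.mean(0)],50)))
def tri(a,b):
    o1,d1=ray(w,[a]);o2,d2=ray(s,[b]);A=np.c_[d1[0],-d2[0]];k=np.linalg.lstsq(A,o2-o1,rcond=None)[0];p,q=o1+d1[0]*k[0],o2+d2[0]*k[1];return f(((p+q)/2)[None]),np.linalg.norm(p-q)
print('band tri',tri(y.mean(0),ys.mean(0)))
r=pts(w,(0,170,120),(6,255,255),(255,60,300,200));rs=pts(s,(0,170,120),(6,255,255),(325,230,380,275))
r2=pts(w,(0,170,120),(6,255,255),(255,92,300,200));print('red',len(r),len(rs),tri(r.mean(0),rs.mean(0)))
E
```

```text
base [[-154.0, -35.6, 12.0], [-154.1, 32.7, 12.0], [62.6, 40.3, 12.0], [62.8, -42.2, 12.0]]
band rows 246.5 267.5 [[-13.9, -1.2, 52.0], [10.6, -1.1, 52.0]] clip tops [[-36.5, -1.2, 65.0], [49.2, -1.0, 65.0]]
[296.64705882 259.25      ] 68 [[ 1.4  3.6 50. ]]
band tri (array([[ 0.9, -1.4, 47. ]]), np.float64(1.316229135080136))
red 2785 462 (array([[-132.2,   -1.6,   45.5]]), np.float64(1.9519645865417385))
```

```bash
python3 -c "
from cell import ctrl
print(ctrl.finish_job())"
```

```text
the job is handed in; nothing more can be done
None
```

I took the honing steel off its rest and pressed it into both clips of the blue holder. Its handle is over the orange block and its band is within about 2 mm of midway; the gripper is clear and the job was handed in at about 11.6 s.

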